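# Measure a plywood offcut on the bench thickness gauge

## Robot

A 6-joint arm with a two-finger parallel gripper is mounted at the origin on the work surface. World frame = base frame: x ahead of the robot, y to its left, z up, the work surface at z = 0. Lengths are in m, angles in rad, forces in N, time in s.
With the tool pointing down it reaches from about 0.3 to 0.775 m from the base axis. Payload 14.6 kg.
Tool frame: the origin (TCP) lies at the centre of the arm's flange, where the gripper is bolted on; the fingertips stand 199 mm ahead of it and the grasp point (between the pads) lies 180 mm ahead of it; z points along the fingers, y is the line along which they close (so a half turn about z gives the same grasp; the last joint's range is limited). The gripper opens to 94 mm and grips with 3 to 60 N. Pads are 16 mm wide; open, the fingers measure 119 mm over their backs; the gripper's body (75 mm by 177 mm) begins 78 mm behind the grasp point.
Start: joints at [-1.39, 0.3, 1.521, -0, 1.321, -0.067], TCP at [0.135, -0.533, 0.405] pointing down, gripper open.
Joint ranges: [-3.03, 3.03], [-0.79, 2.21], [0.23, 2.52], [-1.04, 4.18], [0, 3.07], [-2.55, 2.55]. Speed limits (rad/s): [2.22, 2.22, 2.57, 3.14, 3.14, 3.14].

## Interface

Orientations are given as [roll, pitch, yaw] about the fixed x, y, z axes, in that order (R = Rz(yaw) Ry(pitch) Rx(roll)).
In Python, from station import ctrl gives the robot as it stands. The module is installed in compiled form; this text tells all that it offers.
- The arm moves only by the tool servo_tool, never from a script. Its argument "motion" is a list of rows, each a list of 5 numbers: the closure, from 0 (fully open) to 1 (shut), then the shift along the world's x, y, z in cm, then the turn about the world's z in degrees. A call has 1 to 20 rows; each row is the pose to reach, as a shift and turn from the pose commanded when the call began; what a row does not reach only later rows make up. A row lasts 1/8 s, in which the tool goes at most 62.5 mm and 10.7 degrees, less where a joint would pass 70% of its speed; a pose out of reach is approached as far as the arm can. A call with a gripper value outside its range is refused whole. The fingers move at their own pace and stop on an object; "squeeze" is the grip in N (left out, the last holds). Time passes only in rows, so rows that repeat a pose let the fingers close. It gives the time, the measured TCP pose, the force, the opening and the grip force at its end, in the units of the state.
- ctrl.get_obs(): the state, without advancing time (a new reading comes with each control period).
- ctrl.camera(name): name is "scene" or "top" or "wrist"; returns a dict with "image" (384x512x3 uint8, red, green, blue), "fx", "fy", "cx", "cy" (pixels), "camera_from_world" (4x4, takes a point from world to camera coordinates); the wrist camera has in their place "hand_eye" (4x4, takes a point from camera to tool coordinates, whose origin is the TCP and whose axes are the flange's). Camera axes: x right, y up, looking along -z (the intrinsics and any distortion apply to the point x, -y, -z); pixel columns grow to the right and rows downward; lengths in m; the calibration is good to about 2 mm. A picture is of the moment at which its call begins: read the wrist's pose just before it. There is no depth.
- ctrl.hand_in(): hands the job in; it is judged then, once.
The state is a dict: "time_s": time; "qpos": joint angles; "joint_vel": joint speeds; "tau": joint torques, N m; "ee_pos": TCP position; "eef_rot": TCP orientation; "force": force on the tool from outside, world axes, zero at the start; "moment": the same for the moment, N m; "grip_width": finger opening in m; "grip_force": force on a finger pad.
Only numpy, scipy, OpenCV 4.12 (cv2) and the standard library are available. Lean on these libraries where they do the work, as an engineer would, in place of code of your own. Each camera call takes 0.05 s, during which the arm holds its last target. There are 200 camera calls.

## Task

Measure the plywood offcut on the thickness gauge: with nothing under its sprung foot, press the round key fully in and let it up to wake the gauge, then do the same with the square key to zero it. Slide the offcut flat and end-on along the bed under the foot until its end lies square against the back stop and the foot rests on the middle of its width, and let go of it. Then press the long key fully in and let it up to record the reading; never press two keys together, and leave all the other things on the board where they are.

Things in the scene. Friction and masses are not known exactly. Their poses are not given: they have to be found in the camera images.
- gauge: grey bench thickness gauge, fixed, 200 mm deep (its x, -120 to +80 mm), 360 mm wide (its y), 175 mm high (110 mm behind the bed). Origin on the work surface; -x is its front, towards the robot, z up. Its +y part carries a steel-faced bed: flat top at z = 30 mm, no side fences, x = -120 to +30 mm, y = 60 to 160 mm, open at the front, ended by an upright back stop at x = +30 mm
- panel (a point): centre of the flat key panel on the gauge's -y part (y = -180 to 10 mm), at (-20, -85, 60) mm in the gauge's frame, axes as the gauge. The panel slopes up away from the robot, x = -40 to 0 mm, z = 45 to 75 mm: its outward normal leans 38 degrees from vertical towards the front, (-0.616, 0, 0.788) in the gauge's axes
- head_edge (a point): middle of the lower front edge of the display head that overhangs the key panel, at (-16, -85, 125) mm in the gauge's frame, axes as the gauge. The head's front is upright from z = 125 to 175 mm and spans y = -180 to 10 mm. An upright gripper over the keys strikes it: the tool must lean back towards the robot, about along the panel's normal
- bed_stop (a point): point at the bottom of the back stop, on the bed surface, on the foot's centre line: (30, 110, 30) mm in the gauge's frame; axes as the gauge. The stop is a flat wall rising to z = 110 mm
- foot (a joint): height of the sprung foot in m: 0 down (sole 1 mm above the bed), grows as it rises straight up, up to 0.025; pressed down with about 1.8 N when down and 2.3 N at 8 mm; resting on the flat offcut it reads about 0.007
- foot_sole (a point): centre of the sprung foot's flat sole, a steel pad 20 mm in x, 18 mm in y, at (0, 110, 31) mm in the gauge's frame when down; axes as the gauge. A toe slopes up from it to the front at 25 degrees, to x = -42 mm, 17 mm above the sole: a flat part pushed along the bed lifts the foot by itself. Its bracket, 12 mm wide, reaches z = 75 mm at x = -1 to 30 mm
- key_round_face (a point): centre of the outer face of the round key (30 mm across, black; one of three keys in a level row along the gauge's y, 55 mm apart, y = -140, -85, -30 mm, in an order that varies); axes as the gauge (not tilted). It moves in along the panel's normal; at rest the face stands 9 mm out of the panel, 67 mm above the work surface
- key_square_face (a point): centre of the outer face of the square key (26 x 26 mm, black); axes as the gauge (not tilted). It moves in along the panel's normal; at rest the face stands 9 mm out of the panel, 67 mm above the work surface
- key_long_face (a point): centre of the outer face of the long bar-shaped key (44 mm along y, 13 mm up the slope, black); axes as the gauge (not tilted). It moves in along the panel's normal; at rest the face stands 9 mm out of the panel, 67 mm above the work surface
- key_round (a joint): travel of that key in m, 0 at rest, 0.005 fully in; a spring returns it; 0.7 N starts it, 4.2 N takes it fully in
- key_square (a joint): travel of that key in m, 0 at rest, 0.005 fully in; a spring returns it; 0.7 N starts it, 4.2 N takes it fully in
- key_long (a joint): travel of that key in m, 0 at rest, 0.005 fully in; a spring returns it; 0.7 N starts it, 4.2 N takes it fully in
- offcut: loose flat plywood strip, 120 mm (its x) by 45 mm (its y) by 8 mm thick, about 35 g, lying on the work surface to the robot's left; origin at the centre of its underside. Properly placed, its origin is at (-30, 110, 30) mm in the gauge's frame with its length along the gauge's x, either end first
- dispenser: blue tape dispenser, 160 x 60 x 88 mm high, loose bystander, origin at centre of underside
- roll_a: clear packing tape roll lying flat, 96 mm across, 46 mm high, bystander in front of the gauge, origin at centre of underside
- roll_b: second, equal tape roll, bystander
- stapler: black stapler, 142 x 36 x 53 mm high, bystander, origin at centre of underside
- marker: red marker pen lying flat, 130 x 17 x 20 mm high, bystander, origin at its middle, underside
- tin: small closed aluminium tin, 73 mm across, 40 mm high, bystander, origin at centre of underside
Things that resemble listed ones, but are neither listed nor needed, are in the scene too. There is more than one size of the offcut; the one meant has the size given above.

How it is judged:
By the outcome, as a careful person would: the job done as asked, in the order asked, and still so for the second after the job is handed in, with the robot touching nothing.
It also fails if it takes over 69 s, if anything falls off the work surface, if the arm or the gripper's body presses on something with over 40 N, if the wrist force passes 120 N, or if a joint passes its speed limit or range.

## Working session

There is one attempt and no reset: what is moved stays moved. The work goes in short steps, Python scripts to look and compute and a tool call to move; the robot and the scene stay as the last step left them, time stands still between calls to the robot, and variables do not carry over. Pictures are saved under pics/ and viewed, at most 10 in all, crops included, and the job is handed in when it is done.

Besides the shell and the picture viewer there is one more tool, called after "Emit:" as a command line: name --pt "numbers of a row" for each row, then --argument value for the rest. servo_tool: Moves the arm, as the interface text tells. Its arguments: {"type":"object","properties":{"motion":{"type":"array","items":{"type":"array","items":{"type":"number"}}},"squeeze":{"type":"number"}},"required":["motion"]}

```bash
mkdir -p pics; cat > h.py <<'E'
import numpy as np, cv2
from station import ctrl
from scipy.spatial.transform import Rotation as R
def save(name,fn):
    c=ctrl.camera(name); cv2.imwrite('pics/'+fn,c['image'][:,:,::-1]); return c
def ray(c,u,v,T=None):
    # returns origin,dir in world
    W=np.linalg.inv(c['camera_from_world']) if T is None else T
    d=np.array([(u-c['cx'])/c['fx'],-(v-c['cy'])/c['fy'],-1.])
    return W[:3,3],W[:3,:3]@d
def onz(c,u,v,z,T=None):
    o,d=ray(c,u,v,T); return o+d*(z-o[2])/d[2]
def proj(c,p):
    q=c['camera_from_world']@np.append(p,1); return c['cx']+c['fx']*q[0]/-q[2], c['cy']+c['fy']*q[1]/q[2]
E
python3 - <<'E'
from h import *
o=ctrl.get_obs();print({k:np.round(v,3) for k,v in o.items()})
a=save('scene','s0.png');b=save('top','t0.png')
for c in(a,b):print([k for k in c],c['fx'],c['fy'],c['cx'],c['cy'],np.round(np.linalg.inv(c['camera_from_world']),3).tolist())
E
```

```text
{'time_s': np.float64(0.0), 'qpos': array([-1.39 ,  0.3  ,  1.522, -0.   ,  1.321, -0.067]), 'joint_vel': array([ 0.002, -0.   ,  0.002, -0.   ,  0.001, -0.   ]), 'tau': array([ 3.0000e-03, -5.3180e+01, -3.5273e+01,  7.1000e-02,  2.4000e-02,
       -0.0000e+00]), 'ee_pos': array([ 0.135, -0.533,  0.404]), 'eef_rot': array([-3.14 , -0.   ,  0.248]), 'force': array([-0.309, -0.195,  0.436]), 'moment': array([ 0.022,  0.027, -0.006]), 'grip_force': np.float64(0.0), 'grip_width': np.float64(0.094)}
['image', 'fx', 'fy', 'cx', 'cy', 'camera_from_world'] 365.52172100570385 365.52172100570385 261.3445294944649 191.0949403526343 [[-0.684, -0.556, 0.472, 1.087], [0.729, -0.512, 0.454, 0.565], [-0.011, 0.655, 0.756, 0.999], [0.0, 0.0, 0.0, 1.0]]
['image', 'fx', 'fy', 'cx', 'cy', 'camera_from_world'] 455.7363627074557 455.7363627074557 254.04596147430135 190.9939588946088 [[-0.012, 0.99, -0.14, 0.332], [-1.0, -0.013, -0.005, 0.028], [-0.007, 0.14, 0.99, 1.377], [0.0, 0.0, 0.0, 1.0]]
```

View pics/s0.png

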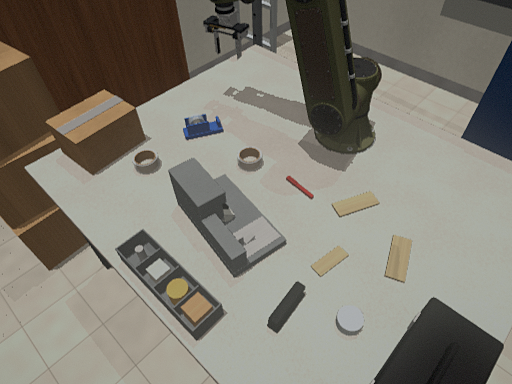

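View pics/t0.png

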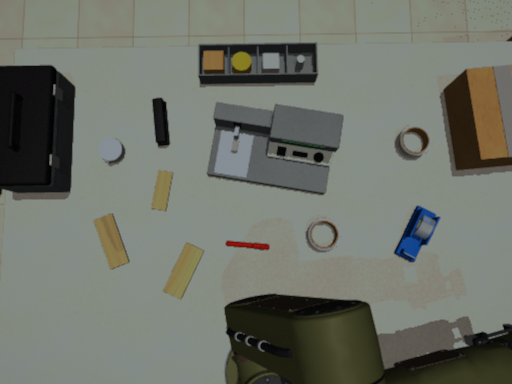

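The top view (up = +x, left = +y) shows the gauge at about (275,148). Its keys from left to right are square (281,152), long (300,154) and round (318,157). There are three wood strips, near (110,240), (183,270) and (162,190). Next I measure the strips and zoom in on the gauge.

```bash
python3 - <<'E'
from h import *
c=ctrl.camera('top');im=c['image']
cv2.imwrite('pics/t1.png',cv2.resize(im[95:200,200:350],None,fx=5,fy=5,interpolation=cv2.INTER_CUBIC)[:,:,::-1])
hsv=cv2.cvtColor(im,cv2.COLOR_RGB2HSV)
m=cv2.inRange(hsv,(12,60,90),(32,255,255));m[:, 230:]=0;m[:150]=0
for k in cv2.findContours(m,cv2.RETR_EXTERNAL,cv2.CHAIN_APPROX_NONE)[0]:
    if cv2.contourArea(k)<150: continue
    P=np.array([onz(c,u,v,.008)[:2] for u,v in k[:,0,:].astype(float)],dtype=np.float32)
    r=cv2.minAreaRect(P*1000);print(k.mean(0),np.round(r[0],1),np.round(r[1],1),np.round(r[2],1))
g=cv2.cvtColor(im,cv2.COLOR_RGB2GRAY)
print(g[143:166,270:332:1])
E
```

```text
[[183.0703125 270.4453125]] [292.2 248.3] [ 58.2 156.8] 64.3
[[110.84732824 240.80152672]] [381.7 466.1] [157.4  59.4] 20.7
[[161.64 189.98]] [533.6 316.1] [ 44.6 119. ] 80.5
[[ 96  96  96 ...  97  97  97]
 [ 95  96  95 ...  97  97  97]
 [ 95  95  95 ...  90  93  95]
 ...
 [ 96  97  96 ... 138 129 127]
 [ 96  96  97 ... 138 134 134]
 [ 96  96  96 ... 129 138 138]]
```

View pics/t1.png

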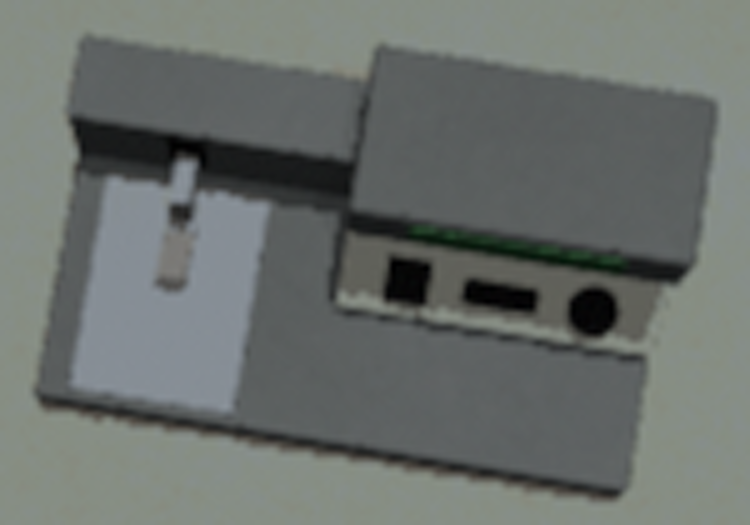

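Emit:
servo_tool --pt "1 1.3 -5 0 0" --pt "1 2.6 -10 0 0" --pt "1 3.9 -15 0 0" --pt "1 5.2 -20 0 0" --pt "1 6.5 -26 0 0" --pt "1 7.5 -32 0 0" --pt "1 7.5 -32 0 0"

```text
time_s: 1.02
ee_pos: [0.1984, -0.8068, 0.389]
eef_rot: [3.115, -0.0, 0.248]
force: [-1.8, 7.9, 18.0]
grip_width: 0.0275
grip_force: 0.0
```

Emit:
servo_tool --pt "1 0 0 0 0"

```text
time_s: 1.15
ee_pos: [0.1983, -0.807, 0.3867]
eef_rot: [3.119, -0.0, 0.248]
force: [0.0, 0.3, -0.6]
grip_width: 0.0173
grip_force: 0.0
```

Emit:
servo_tool --pt "1 1 -6 0 0" --pt "1 2 -12 0 0" --pt "1 2 -18 0 0" --pt "1 2 -24 0 0"

```text
time_s: 1.65
ee_pos: [0.1837, -0.8217, 0.359]
eef_rot: [3.073, 0.001, 0.248]
force: [0.6, 0.6, 0.2]
grip_width: 0.0003
grip_force: 0.0
```

Emit:
servo_tool --pt "0 -5 20 0 0" --pt "0 -5 20 0 0" --pt "0 -5 20 0 0" --pt "0 -5 20 0 0"

```text
time_s: 2.15
ee_pos: [0.1457, -0.6714, 0.3606]
eef_rot: [3.072, 0.001, 0.248]
force: [1.0, -1.8, 0.3]
grip_width: 0.0372
grip_force: 0.0
```

Each push past the reach limit left a small outward tilt, and the tilt stayed afterwards. I can use that to lean the tool back. The crop shows the key centres at crop pixels (408,281), (500,296) and (592,312), and the bed plate corners at (70,388) and (235,412). Next I fit the gauge pose.

```bash
python3 - <<'E'
from h import *
c=ctrl.camera('top')
L=[((408,281),(-25.5,-30,67)),((500,296),(-25.5,-85,67)),((592,312),(-25.5,-140,67)),((70,388),(-120,160,30)),((235,412),(-120,60,30)),
((40,392),(-120,180,30)),((612,492),(-120,-180,30)),((345,212),(-16,10,175)),((690,262),(-16,-180,175))]
W=np.array([onz(c,200+(u+.5)/5-.5,95+(v+.5)/5-.5,p[2]/1e3)[:2]*1e3 for (u,v),p in L]);G=np.array([p[:2] for _,p in L],float)
for S in (list(range(5)),[0,1,2,3,4,5,6]):
    w=W[S];g=G[S];wc=w-w.mean(0);gc=g-g.mean(0)
    a=np.arctan2((gc[:,0]*wc[:,1]-gc[:,1]*wc[:,0]).sum(),(gc*wc).sum());M=np.array([[np.cos(a),-np.sin(a)],[np.sin(a),np.cos(a)]])
    t=w.mean(0)-M@g.mean(0);print(np.degrees(a),t.round(1));print((W-(G@M.T+t)).round(1).tolist())
E
```

```text
-11.345261686421566 [668.7 -22.8]
[[-1.6, 1.1], [-0.6, 1.3], [-0.1, 1.6], [-0.7, -1.5], [3.0, -2.5], [-6.8, -3.1], [-1.2, 8.7], [-5.2, 3.2], [1.9, 4.0]]
-11.144822187072577 [667.6 -21.7]
[[-0.6, 0.2], [0.3, 0.3], [0.6, 0.7], [1.0, -2.3], [4.4, -3.2], [-5.0, -3.9], [-0.6, 8.1], [-4.0, 2.2], [2.4, 3.1]]
```

Emit:
servo_tool --pt "1 0 0 6 0" --pt "1 2 4 11 0" --pt "1 5 9.5 14 0" --pt "1 8 15 14 -2" --pt "1 11 20.5 14 -4" --pt "1 14 26 14 -6" --pt "1 17 31.5 14 -8" --pt "1 20 37 14 -10" --pt "1 23 42.5 14 -12" --pt "1 26 48 14 -14" --pt "1 29 53.5 14 -16" --pt "1 32 59 14 -18" --pt "1 35 64.5 14 -20" --pt "1 38 70 14 -22" --pt "1 41 75.5 14 -22" --pt "1 44 80 14 -22" --pt "1 47 83 14 -22" --pt "1 47 83 14 -22"

```text
time_s: 4.45
ee_pos: [0.6176, 0.1589, 0.4988]
eef_rot: [3.073, 0.003, -0.134]
force: [-0.0, -0.8, -0.4]
grip_width: 0.0008
grip_force: 0.0
```

Emit:
servo_tool --pt "1 6 1.5 0 -3.5" --pt "1 12 3 0 -3.5" --pt "1 18 4.5 0 -3.5" --pt "1 24 6 0 -3.5" --pt "1 30 8 0 -3.5" --pt "1 40 10 0 -3.5" --pt "1 50 12 0 -3.5" --pt "1 60 15 0 -3.5" --pt "1 60 15 0 -3.5" --pt "1 60 15 0 -3.5"

```text
time_s: 5.7
ee_pos: [0.7946, 0.2003, 0.4211]
eef_rot: [3.089, -0.033, -0.195]
force: [1.0, 0.3, 0.1]
grip_width: 0.0003
grip_force: 0.0
```

Emit:
servo_tool --pt "1 6 1 0 0" --pt "1 12 2 0 0" --pt "1 18 3 0 0" --pt "1 24 4 0 0"

```text
time_s: 6.2
ee_pos: [0.8111, 0.1923, 0.3841]
eef_rot: [3.104, -0.067, -0.194]
force: [0.4, 0.7, 1.2]
grip_width: 0.0004
grip_force: 0.0
```

Emit:
servo_tool --pt "1 0 0 6 0" --pt "1 0 0 12 0" --pt "1 0 0 18 0" --pt "1 0 0 24 0"

```text
time_s: 6.7
ee_pos: [0.7436, 0.1762, 0.5607]
eef_rot: [3.116, -0.095, -0.193]
force: [-1.1, -0.5, 0.0]
grip_width: 0.0003
grip_force: 0.0
```

Emit:
servo_tool --pt "1 6 0 6 0" --pt "1 12 0 12 0" --pt "1 18 0 18 0" --pt "1 24 0 24 0"

```text
time_s: 7.2
ee_pos: [0.7268, 0.1452, 0.6048]
eef_rot: [3.127, -0.125, -0.192]
force: [-0.1, -0.1, 0.3]
grip_width: 0.0006
grip_force: 0.0
```

Emit:
servo_tool --pt "1 60 0 30 0"

```text
time_s: 7.32
ee_pos: [0.7315, 0.1358, 0.6051]
eef_rot: [3.14, -0.161, -0.192]
force: [0.3, 0.1, -0.4]
grip_width: 0.0004
grip_force: 0.0
```

Emit:
servo_tool --pt "1 60 0 30 0"

```text
time_s: 7.45
ee_pos: [0.7375, 0.1265, 0.6025]
eef_rot: [-3.131, -0.193, -0.192]
force: [-0.1, 0.1, 0.5]
grip_width: 0.0004
grip_force: 0.0
```

Emit:
servo_tool --pt "1 60 0 0 0"

```text
time_s: 7.58
ee_pos: [0.7547, 0.1191, 0.5806]
eef_rot: [-3.121, -0.225, -0.193]
force: [0.2, 0.7, -0.6]
grip_width: 0.0004
grip_force: 0.0
```

Emit:
servo_tool --pt "1 60 0 0 0" --pt "1 60 0 0 0"

```text
time_s: 7.82
ee_pos: [0.7844, 0.106, 0.5332]
eef_rot: [-3.111, -0.253, -0.194]
force: [-0.3, -0.2, 0.1]
grip_width: 0.0006
grip_force: 0.0
```

Emit:
servo_tool --pt "1 0 -6 6 0" --pt "1 0 -12 8 0" --pt "1 0 -18 8 0" --pt "1 0 -24 8 0"

```text
time_s: 8.32
ee_pos: [0.7512, -0.1063, 0.5967]
eef_rot: [-3.11, -0.27, -0.194]
force: [0.7, -0.2, -0.8]
grip_width: 0.0004
grip_force: 0.0
```

Emit:
servo_tool --pt "1 60 -16 20 0"

```text
time_s: 8.45
ee_pos: [0.7579, -0.1166, 0.5879]
eef_rot: [-3.109, -0.307, -0.2]
force: [-0.1, 1.1, -0.1]
grip_width: 0.0006
grip_force: 0.0
```

Emit:
servo_tool --pt "1 60 -16 20 0"

```text
time_s: 8.57
ee_pos: [0.7656, -0.1209, 0.5783]
eef_rot: [-3.106, -0.342, -0.198]
force: [0.3, 0.4, 0.0]
grip_width: 0.0004
grip_force: 0.0
```

Emit:
servo_tool --pt "1 60 -16 20 0"

```text
time_s: 8.7
ee_pos: [0.7723, -0.1271, 0.5699]
eef_rot: [-3.105, -0.377, -0.198]
force: [0.9, 0.3, -0.2]
grip_width: 0.0004
grip_force: 0.0
```

Emit:
servo_tool --pt "1 60 -16 20 0"

```text
time_s: 8.82
ee_pos: [0.7786, -0.1334, 0.562]
eef_rot: [-3.103, -0.414, -0.199]
force: [-0.1, -0.5, 0.5]
grip_width: 0.0004
grip_force: 0.0
```

Emit:
servo_tool --pt "1 -1 -6 0 0" --pt "1 -3 -12 2 0" --pt "1 -6 -18 2 0" --pt "1 -9 -24 2 0"

```text
time_s: 9.32
ee_pos: [0.6889, -0.3615, 0.5802]
eef_rot: [-3.104, -0.416, -0.199]
force: [0.4, -0.4, -0.0]
grip_width: 0.0007
grip_force: 0.0
```

Emit:
servo_tool --pt "1 50 -40 20 0"

```text
time_s: 9.45
ee_pos: [0.6893, -0.3766, 0.5721]
eef_rot: [-3.114, -0.452, -0.205]
force: [0.1, 0.9, -0.4]
grip_width: 0.0008
grip_force: 0.0
```

Emit:
servo_tool --pt "1 50 -40 20 0"

```text
time_s: 9.57
ee_pos: [0.6933, -0.3855, 0.5626]
eef_rot: [-3.122, -0.486, -0.203]
force: [-0.7, 0.1, 0.1]
grip_width: 0.0004
grip_force: 0.0
```

Emit:
servo_tool --pt "1 50 -40 20 0"

```text
time_s: 9.7
ee_pos: [0.6956, -0.3959, 0.5543]
eef_rot: [-3.132, -0.52, -0.203]
force: [-0.3, 1.3, -0.1]
grip_width: 0.0006
grip_force: 0.0
```

Emit:
servo_tool --pt "1 50 -40 20 0"

```text
time_s: 9.82
ee_pos: [0.6976, -0.406, 0.5464]
eef_rot: [3.14, -0.555, -0.203]
force: [0.1, 0.1, 0.1]
grip_width: 0.0005
grip_force: 0.0
```

```bash
cat >> h.py <<'E'
YG=np.radians(-11.2);TG=np.array([.6677,-.0219,0])
def g2w(p): return R.from_euler('z',YG).apply(np.array(p)/1e3)+TG
def tip(o,L=.199): return o['ee_pos']+R.from_euler('xyz',o['eef_rot']).apply([0,0,L])
N=R.from_euler('z',YG).apply([-.616,0,.788])
E
python3 - <<'E'
from h import *
o=ctrl.get_obs();print(o['qpos'].round(2),tip(o).round(4),R.from_euler('xyz',o['eef_rot']).as_matrix().round(3).tolist())
for n,y in(('sq',-30),('long',-85),('round',-140)):
    f=g2w((-25.5,y,67));print(n,f.round(4),((f+.03*N-tip(o))*100).round(2))
print('N*1cm',N.round(3))
E
```

```text
[-0.59  0.94  0.24  0.2   1.45  1.21] [ 0.8002 -0.4274  0.3773] [[0.833, -0.202, 0.516], [-0.171, -0.979, -0.108], [0.527, 0.001, -0.85]]
sq [ 0.6369 -0.0464  0.067 ] [-18.15  38.46 -28.66]
long [ 0.6262 -0.1003  0.067 ] [-19.22  33.07 -28.66]
round [ 0.6155 -0.1543  0.067 ] [-20.29  27.67 -28.66]
N*1cm [-0.604  0.12   0.788]
```

Emit:
servo_tool --pt "1 -4 5 0 0" --pt "1 -8 9.5 0 0" --pt "1 -12 14 0 0" --pt "1 -16 18.5 0 0" --pt "1 -20 23 0 0" --pt "1 -24 27.7 -3 0" --pt "1 -24 27.7 -9 0" --pt "1 -24 27.7 -15 0" --pt "1 -23 27.7 -21 0" --pt "1 -21.5 27.7 -26 0" --pt "1 -20.3 27.7 -28.7 0" --pt "1 -20.3 27.7 -28.7 0"

```text
time_s: 11.32
ee_pos: [0.4944, -0.128, 0.2579]
eef_rot: [3.141, -0.548, -0.202]
force: [0.1, -0.2, 0.1]
grip_width: 0.0004
grip_force: 0.0
```

```bash
python3 - <<'E'
from h import *
o=ctrl.get_obs();print(o['eef_rot'],((g2w((-25.5,-140,67))-tip(o))*100).round(2),o['force'])
c=save('wrist','w0.png');T=np.eye(4);T[:3,:3]=R.from_euler('xyz',o['eef_rot']).as_matrix();T[:3,3]=o['ee_pos'];T=T@c['hand_eye']
c['camera_from_world']=np.linalg.inv(T)
for p in((-25.5,-140,67),(-25.5,-85,67),(-25.5,-30,67)):print(np.round(proj(c,g2w(p)),1))
print(np.round(proj(c,tip(o)),1))
E
```

```text
[ 3.14099085 -0.54846714 -0.20240919] [ 1.95 -0.53 -2.11] [ 0.07865153 -0.17201107  0.12364587]
[255.3 210.5]
[177.1 211.1]
[ 98.7 211.7]
[253.4 234.6]
```

View pics/w0.png

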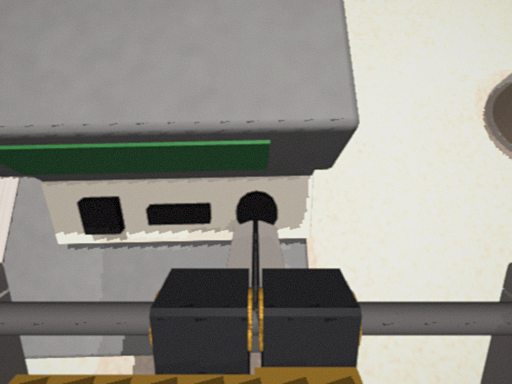

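The wrist view shows the round key at (257,208), long at (179,213) and square at (101,215). All are within about 2 px of the prediction. I press the round key now.

Emit:
servo_tool --pt "1 1 -0.3 -1 0" --pt "1 1.7 -0.6 -1.8 0" --pt "1 2 -0.6 -2.2 0" --pt "1 2.2 -0.7 -2.4 0" --pt "1 2.3 -0.7 -2.6 0" --pt "1 2.3 -0.7 -2.6 0"

```text
time_s: 12.12
ee_pos: [0.5173, -0.1351, 0.2357]
eef_rot: [3.14, -0.555, -0.202]
force: [-15.8, 3.0, 17.8]
grip_width: 0.0003
grip_force: 12.4
```

```bash
python3 - <<'E'
from h import *
o=ctrl.get_obs();d=tip(o)-g2w((-25.5,-140,67));print((d*1e3).round(1),'depth',-(d@N)*1e3,'F.n',o['force']@N,o['force'])
E
```

```text
[ 4.5 -2.1 -0.4] depth 3.3356179266927612 F.n 23.937118762657754 [-15.79439502   3.02943133  17.80532848]
```

Emit:
servo_tool --pt "1 -0.6 0.1 0.8 0" --pt "1 -2 0.4 2.6 0" --pt "1 -1 5.6 2.6 0" --pt "1 0.1 11.2 2.6 0" --pt "1 0.1 11.2 2.6 0" --pt "1 1.2 11 1.2 0" --pt "1 1.7 10.9 0.6 0" --pt "1 1.9 10.8 0.2 0" --pt "1 2.05 10.8 0.05 0" --pt "1 2.05 10.8 0.05 0"

```text
time_s: 13.38
ee_pos: [0.5375, -0.0275, 0.236]
eef_rot: [3.14, -0.554, -0.203]
force: [-19.7, 2.1, 17.7]
grip_width: 0.0004
grip_force: 12.6
```

```bash
python3 - <<'E'
from h import *
o=ctrl.get_obs();d=tip(o)-g2w((-25.5,-30,67));print((d*1e3).round(1),'depth',-(d@N)*1e3,'F.n',o['force']@N,o['force'])
E
```

```text
[ 3.1 -2.5 -0.3] depth 2.3986756798371154 F.n 26.123923988091647 [-19.7384861    2.09883809  17.69728238]
```

Emit:
servo_tool --pt "1 -0.12 0 0.16 0" --pt "1 -0.12 0 0.16 0"

```text
time_s: 13.62
ee_pos: [0.5366, -0.0274, 0.2369]
eef_rot: [3.14, -0.554, -0.203]
force: [-2.2, 0.2, 2.9]
grip_width: 0.0005
grip_force: 1.9
```

Emit:
servo_tool --pt "1 -0.12 0 0.16 0" --pt "1 -0.12 0 0.16 0"

```text
time_s: 13.88
ee_pos: [0.5355, -0.0272, 0.2383]
eef_rot: [3.14, -0.554, -0.202]
force: [-3.7, -0.1, 2.0]
grip_width: 0.0003
grip_force: 1.3
```

Emit:
servo_tool --pt "1 -0.12 0 0.16 0" --pt "1 -0.12 0 0.16 0"

```text
time_s: 14.12
ee_pos: [0.5344, -0.0271, 0.2399]
eef_rot: [3.14, -0.554, -0.202]
force: [-2.1, 0.1, 0.8]
grip_width: 0.0005
grip_force: 0.7
```

Emit:
servo_tool --pt "1 -0.12 0 0.16 0" --pt "1 -0.12 0 0.16 0"

```text
time_s: 14.38
ee_pos: [0.5332, -0.0271, 0.2415]
eef_rot: [3.14, -0.554, -0.202]
force: [-0.2, 0.5, 0.1]
grip_width: 0.0002
grip_force: 0.0
```

Emit:
servo_tool --pt "1 -1.8 0.4 2.3 0" --pt "1 -1.8 0.4 2.3 0"

```text
time_s: 14.62
ee_pos: [0.5151, -0.023, 0.2655]
eef_rot: [3.141, -0.556, -0.202]
force: [0.8, -0.1, 0.3]
grip_width: 0.0004
grip_force: 0.0
```

Both keys went fully in and were released. On the square key the contact force faded over about 5 mm of retreat. Next is the offcut, the 119 x 45 mm strip at (534, 316) mm.

```bash
python3 - <<'E'
from h import *
c=ctrl.camera('top');im=c['image'];hsv=cv2.cvtColor(im,cv2.COLOR_RGB2HSV)
m=cv2.inRange(hsv,(12,60,90),(32,255,255));m[:,230:]=0;m[:150]=0
for k in cv2.findContours(m,cv2.RETR_EXTERNAL,cv2.CHAIN_APPROX_NONE)[0]:
    if 150<cv2.contourArea(k)<700: 
        r=cv2.minAreaRect(np.array([onz(c,u,v,.008)[:2]*1e3 for u,v in k[:,0,:].astype(float)],dtype=np.float32));print(r)
o=ctrl.get_obs();t=tip(o);a=np.radians(-9.5)
g=np.array([.5336,.3161,.0052])-.03*np.array([np.cos(a),np.sin(a),0])
print('tip',t.round(4),'d',((g-t)*100).round(2),np.degrees(o['eef_rot']).round(2))
E
```

```text
((533.6118774414062, 316.068359375), (44.63228988647461, 119.00334930419922), 80.53668212890625)
tip [ 0.6181 -0.0444  0.0957] d [-11.41  36.55  -9.05] [179.93 -31.83 -11.59]
```

Emit:
servo_tool --pt "1 -3 1 4 0" --pt "1 -6 5 8 0" --pt "0.6 -8 11 9 0" --pt "0.3 -10 17 9 0" --pt "0 -11.4 23 9 1" --pt "0 -11.4 29 9 2" --pt "0 -11.4 34 6 2" --pt "0 -11.4 36.2 1 2" --pt "0 -11.4 36.2 -3 2" --pt "0 -11.4 36.2 -3 2"

```text
time_s: 15.92
ee_pos: [0.4489, 0.2909, 0.2779]
eef_rot: [-3.124, -0.484, -0.121]
force: [0.1, -0.4, 0.4]
grip_width: 0.0769
grip_force: 0.0
```

```bash
python3 - <<'E'
from h import *
o=ctrl.get_obs();t=tip(o);a=np.radians(-9.5)
g=np.array([.5336,.3161,.0052])-.03*np.array([np.cos(a),np.sin(a),0])
print('tip',t.round(4),'d',((g-t)*100).round(2),np.degrees(o['eef_rot']).round(2),o['grip_width'])
c=save('wrist','w1.png');T=np.eye(4);T[:3,:3]=R.from_euler('xyz',o['eef_rot']).as_matrix();T[:3,3]=o['ee_pos'];T=T@c['hand_eye']
im=c['image'];hsv=cv2.cvtColor(im,cv2.COLOR_RGB2HSV);m=cv2.inRange(hsv,(12,60,90),(32,255,255))
for k in cv2.findContours(m,cv2.RETR_EXTERNAL,cv2.CHAIN_APPROX_NONE)[0]:
    if cv2.contourArea(k)>2000:
        r=cv2.minAreaRect(np.array([onz(c,u,v,.008,T)[:2]*1e3 for u,v in k[:,0,:].astype(float)],dtype=np.float32));print(cv2.boundingRect(k),r)
E
```

```text
tip [0.5412 0.2833 0.1018] d [-3.72  3.78 -9.66] [-178.98  -27.74   -6.91] 0.07687575278432875
(193, 193, 57, 109) ((542.8436279296875, 313.6656799316406), (45.6954345703125, 97.6559066772461), 80.571533203125)
```

View pics/w1.png

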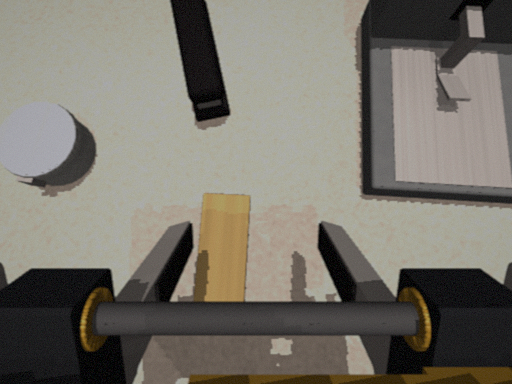

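The wrist view shows the offcut between the fingers, at columns 200–250 and rows 193–300. The arm is still lagging, so I let it settle.

Emit:
servo_tool --pt "0 0 0 0 0" --pt "0 0 0 0 0"

```text
time_s: 16.23
ee_pos: [0.4484, 0.2912, 0.2811]
eef_rot: [-3.121, -0.488, -0.121]
force: [0.1, -0.2, 0.2]
grip_width: 0.0939
grip_force: 0.0
```

```bash
python3 - <<'E'
from h import *
o=ctrl.get_obs();t=tip(o);a=np.radians(-9.5)
g=np.array([.5330,.3158,.0050])-.03*np.array([np.cos(a),np.sin(a),0])
Rn=R.from_euler('z',-2.6,degrees=True)
t2=o['ee_pos']+Rn.apply(t-o['ee_pos'])
print('d',((g-t2)*100).round(2))
E
```

```text
d [ -3.76   4.11 -10.03]
```

Emit:
servo_tool --pt "0 -1.9 2 -2 -1.3" --pt "0 -3.76 4.1 -4 -2.6" --pt "0 -3.76 4.1 -5.5 -2.6" --pt "0 -3.76 4.1 -7 -2.6" --pt "0 -3.76 4.1 -8.5 -2.6" --pt "0 -3.76 4.1 -9.5 -2.6" --pt "0 -3.76 4.1 -9.9 -2.6" --pt "0 -3.76 4.1 -9.9 -2.6"

```text
time_s: 17.23
ee_pos: [0.4496, 0.2987, 0.2082]
eef_rot: [-3.094, -0.412, -0.123]
force: [0.2, -1.2, 0.0]
grip_width: 0.0941
grip_force: 0.0
```

```bash
python3 - <<'E'
from h import *
o=ctrl.get_obs();print(tip(o).round(4),np.degrees(o['eef_rot']).round(2),o['force'].round(1),o['grip_width'])
E
```

```text
[0.5296 0.2983 0.026 ] [-177.28  -23.58   -7.02] [ 0.2 -1.2  0. ] 0.09412638708798594
```

```bash
python3 - <<'E'
from h import *
print(ctrl.get_obs()['qpos'].round(3))
E
```

```text
[ 0.546  0.493  1.784 -0.418  0.546  2.554]
```

j6 is at its 2.55 limit here. I grip with the tool turned a few degrees more positive, which squeezes the strip to the tool's yaw, and correct the angle later over the bed.

```bash
python3 - <<'E'
from h import *
o=ctrl.get_obs();t=tip(o);a=np.radians(-9.5)
g=np.array([.5330,.3158,.0065])-.03*np.array([np.cos(a),np.sin(a),0])
for tr in(7,):
    t2=o['ee_pos']+R.from_euler('z',tr,degrees=True).apply(t-o['ee_pos'])
    print('d',((g-t2)*100).round(2))
E
```

```text
d [-2.57  1.27 -1.95]
```

Emit:
servo_tool --pt "0 0 0 1 4" --pt "0 -1.3 0.6 1 7" --pt "0 -2.6 1.3 1 7" --pt "0 -2.6 1.3 0 7" --pt "0 -2.6 1.3 -1 7" --pt "0 -2.6 1.3 -1.9 7" --pt "0 -2.6 1.3 -1.9 7"

```text
time_s: 18.1
ee_pos: [0.4237, 0.3115, 0.1885]
eef_rot: [-3.095, -0.411, -0.0]
force: [-0.1, 0.2, -0.1]
grip_width: 0.094
grip_force: 0.0
```

```bash
python3 - <<'E'
from h import *
o=ctrl.get_obs();print(tip(o).round(4),np.degrees(o['eef_rot']).round(2),o['force'].round(1),o['grip_width'],o['qpos'].round(3))
E
```

```text
[0.5031 0.3208 0.0062] [-1.7731e+02 -2.3540e+01 -2.0000e-02] [-0.1  0.2 -0.1] 0.0940086255763428 [ 0.589  0.504  1.83  -0.415  0.47   2.49 ]
```

Emit:
servo_tool --pt "1 0 0 0 0" --pt "1 0 0 0 0" --pt "1 0 0 0 0" --pt "1 0 0 0 0" --pt "1 0 0 0 0" --pt "1 0 0 0 0" --squeeze 30

```text
time_s: 18.85
ee_pos: [0.4235, 0.3117, 0.1893]
eef_rot: [-3.094, -0.412, -0.0]
force: [0.6, -0.9, 0.5]
grip_width: 0.0445
grip_force: 27.9
```

Emit:
servo_tool --pt "1 0 0 0.5 0" --pt "1 0 0 1.5 0" --pt "1 0 0 4 0" --pt "1 -1 -2 8 0" --pt "1 -2 -4 10 0" --pt "1 -2 -4 10 0"

```text
time_s: 19.6
ee_pos: [0.4034, 0.2712, 0.2911]
eef_rot: [-3.092, -0.414, -0.002]
force: [-0.2, -0.2, -0.4]
grip_width: 0.0445
grip_force: 28.1
```

```bash
python3 - <<'E'
from h import *
o=ctrl.get_obs();print(tip(o).round(4),np.degrees(o['eef_rot']).round(2),o['force'].round(1),o['grip_width'],o['qpos'].round(3))
c=save('wrist','w2.png')
E
```

```text
[0.4834 0.2809 0.1092] [-1.7716e+02 -2.3750e+01 -1.0000e-01] [-0.2 -0.2 -0.4] 0.04449414400451302 [ 0.541  0.248  1.892 -0.282  0.635  2.3  ]
```

View pics/w2.png

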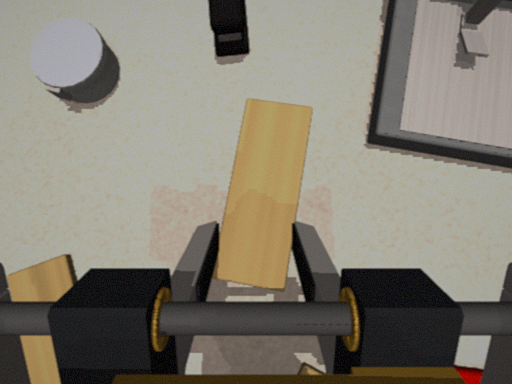

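The offcut is held. Its front edge runs (247,99)–(312,108) and its rear end is near (250,288). It sits skewed in the pads, so I measure its angle.

```bash
cat >> h.py <<'E'
def strip(c,T,z,seed,vmax=225):
    hsv=cv2.cvtColor(c['image'],cv2.COLOR_RGB2HSV);m=cv2.inRange(hsv,(12,60,90),(32,255,255));m[vmax:]=0
    n,l=cv2.connectedComponents(m);k=cv2.findContours((l==l[seed[1],seed[0]]).astype(np.uint8),cv2.RETR_EXTERNAL,cv2.CHAIN_APPROX_NONE)[0]
    k=max(k,key=cv2.contourArea)
    P=np.array([onz(c,u,v,z,T)[:2]*1e3 for u,v in k[:,0,:].astype(float)],dtype=np.float32)
    b=cv2.boxPoints(cv2.minAreaRect(P));return P,b
def wT(o,c):
    T=np.eye(4);T[:3,:3]=R.from_euler('xyz',o['eef_rot']).as_matrix();T[:3,3]=o['ee_pos'];return T@c['hand_eye']
E
python3 - <<'E'
from h import *
o=ctrl.get_obs();c=ctrl.camera('wrist');T=wT(o,c)
q=[onz(c,u,v,.111,T)*1e3 for u,v in((247,99),(312,108),(220,278),(283,288))]
for p in q:print(p.round(1))
mid=(q[0]+q[1])/2;rear=(q[2]+q[3])/2;d=mid-rear;L=np.linalg.norm(d);print('len',L,'w',np.linalg.norm(q[0]-q[1]),'yaw',np.degrees(np.arctan2(d[1],d[0])),'c',(mid+rear)/2)
# plan: strip yaw -> -11.2, centre-> gauge(-95,110)
yaw=np.degrees(np.arctan2(d[1],d[0]));tr=-11.2-yaw
cc=(mid+rear)/2e3;c2=o['ee_pos']+R.from_euler('z',tr,degrees=True).apply(cc-o['ee_pos'])
tgt=g2w((-95,110,0));print('turn',tr,'shift',((tgt-c2)*100).round(2)[:2],'tgt',tgt)
E
```

```text
[570.7 287.1 111. ]
[564.5 245.  111. ]
[456.8 300.9 111. ]
[451.9 263.1 111. ]
len 114.33642010222196 w 42.56983160077925 yaw -8.016815175747944 c [510.98311031 274.04321784 111.        ]
turn -3.1831848242520557 shift [  8.49 -16.36] tgt [0.59587504 0.10445733 0.        ]
```

Emit:
servo_tool --pt "1 1.5 -3 0 -0.5" --pt "1 3 -6 0 -1" --pt "1 4.5 -9 0 -2" --pt "1 6 -12 0 -3" --pt "1 7.5 -14.5 0 -3.2" --pt "1 8.5 -16.4 -1 -3.2" --pt "1 8.5 -16.4 -3 -3.2" --pt "1 8.5 -16.4 -5 -3.2" --pt "1 8.5 -16.4 -6 -3.2" --pt "1 8.5 -16.4 -6 -3.2"

```text
time_s: 20.95
ee_pos: [0.4886, 0.108, 0.2284]
eef_rot: [-3.094, -0.41, -0.056]
force: [0.5, 0.2, 0.3]
grip_width: 0.0393
grip_force: 0.0
```

```bash
python3 - <<'E'
from h import *
o=ctrl.get_obs();print(tip(o).round(4),np.degrees(o['eef_rot']).round(2),o['force'].round(1),o['grip_width'],o['qpos'].round(3))
c=save('wrist','w3.png');T=wT(o,c)
print(np.round(np.linalg.inv(T)[:3,3],2))
E
```

```text
[0.5682 0.1129 0.046 ] [-177.3   -23.48   -3.19] [0.5 0.2 0.3] 0.0392675963383213 [ 0.149  0.379  1.899 -0.079  0.455  1.83 ]
[ 0.13 -0.59 -0.15]
```

View pics/w3.png

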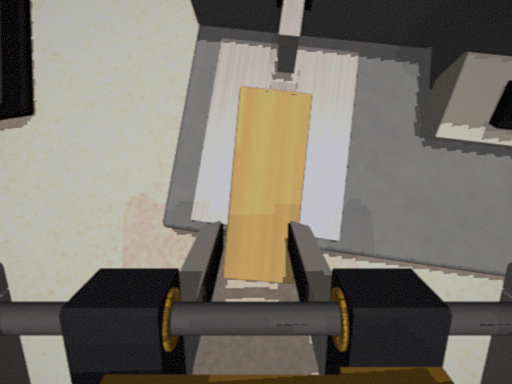

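The offcut slipped from the pads and now lies on the bed. Its corners are near (240,87), (312,94), (225,278) and (290,283), almost aligned with the bed plate. I open the fingers and measure.

Emit:
servo_tool --pt "0.2 -0.3 0 0.4 0" --pt "0 -0.5 0 2 0" --pt "0 -0.5 0 4 0" --pt "0 -0.5 0 4 0" --pt "0 -0.5 0 4 0"

```text
time_s: 21.62
ee_pos: [0.4833, 0.1077, 0.2693]
eef_rot: [-3.094, -0.412, -0.056]
force: [1.0, 0.2, -1.1]
grip_width: 0.0794
grip_force: 0.0
```

```bash
python3 - <<'E'
from h import *
o=ctrl.get_obs();print(tip(o).round(4),np.degrees(o['eef_rot']).round(2),o['grip_width'],o['force'].round(1))
c=save('wrist','w4.png');T=wT(o,c);np.save('T4.npy',T)
P,b=strip(c,T,.038,(265,180),400);print(b.round(1).tolist())
Q=(R.from_euler('z',-YG).apply(np.c_[b/1e3,np.zeros(4)]-TG)*1e3).round(1);print(Q[:,:2].tolist())
E
```

```text
[0.5633 0.1127 0.0871] [-177.27  -23.6    -3.21] 0.07935661170108309 [ 1.   0.2 -1.1]
[[537.0, 79.5999984741211], [661.7999877929688, 72.5999984741211], [664.5, 120.9000015258789], [539.7000122070312, 127.9000015258789]]
[[-147.9, 74.2], [-24.1, 91.5], [-30.9, 139.5], [-154.7, 122.1]]
```

View pics/w4.png

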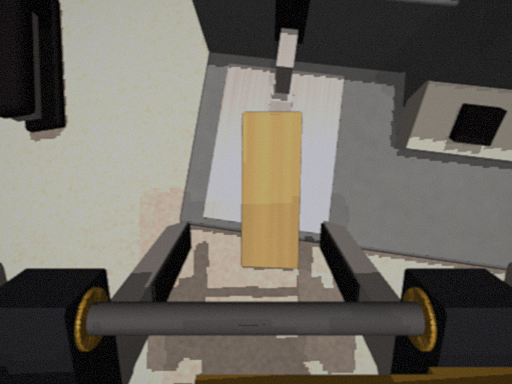

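```bash
python3 - <<'E'
from h import *
o=ctrl.get_obs();c=ctrl.camera('wrist');T=wT(o,c)
def w2g(p): return R.from_euler('z',-YG).apply(np.array(p)-TG)*1e3
for uv,z in(((205,217),.03),((333,235),.03),((342,76),.03),((228,66),.03),((242,112),.038),((301,113),.038),((243,266),.038),((298,268),.038)):print(uv,w2g(onz(c,*uv,z,T)).round(1))
a=YG+np.radians(8);u=np.array([np.cos(a),np.sin(a),0])
cen=g2w((-89.4,108,0));g=cen-.018*u;g[2]=.0362
t=tip(o);print('d',((g-t)*100).round(2))
E
```

```text
(205, 217) [-120.8  155.8   30. ]
(333, 235) [-119.    52.3   30. ]
(342, 76) [15.9 61.  30. ]
(228, 66) [ 12.  159.7  30. ]
(242, 112) [-31.2 139.4  38. ]
(301, 113) [-25.4  91.4  38. ]
(243, 266) [-153.4  118.3   38. ]
(298, 268) [-148.1   76.8   38. ]
d [ 1.99 -1.02 -5.05]
```

Emit:
servo_tool --pt "0 1 -0.5 -1 0" --pt "0 2 -1 -2.5 0" --pt "0 2 -1 -4 0" --pt "0 2 -1 -4.8 0" --pt "0 2 -1 -5.05 0" --pt "0.3 2 -1 -5.05 0" --pt "1 2 -1 -5.1 0" --pt "1 2 -1 -5.1 0" --pt "1 2 -1 -5.1 0" --pt "1 2 -1 -5.1 0" --pt "1 2 -1 -5.1 0" --pt "1 2 -1 -5.1 0" --squeeze 20

```text
time_s: 23.22
ee_pos: [0.5035, 0.0977, 0.2183]
eef_rot: [-3.094, -0.412, -0.056]
force: [1.0, 0.1, 0.1]
grip_width: 0.0452
grip_force: 19.9
```

```bash
python3 - <<'E'
from h import *
o=ctrl.get_obs();t=tip(o);print(t.round(4),np.degrees(o['eef_rot']).round(2),o['grip_width'],o['grip_force'],o['force'].round(1))
w2g=lambda p:R.from_euler('z',-YG).apply(np.array(p)-TG)*1e3
print(w2g(t).round(1))
# turn about strip centre by -7 deg, strip centre 18mm ahead of tip along tool yaw
for tr,X in((-7,-78),(-7,-30)):
    y=o['eef_rot'][2];cen=t+.018*np.array([np.cos(y),np.sin(y),0]);v=R.from_euler('z',tr,degrees=True).apply(cen-o['ee_pos'])
    print(w2g(cen).round(1),tr,X,((g2w((X,108.5,30))-(o['ee_pos']+v))*100).round(2)[:2])
E
```

```text
[0.5834 0.1027 0.0361] [-177.28  -23.59   -3.21] 0.04516485490470186 19.946868064580485 [1.  0.1 0.1]
[-106.9  105.8   36.1]
[-89.  108.3  36.1] -7 -78 [1.11 1.  ]
[-89.  108.3  36.1] -7 -30 [5.82 0.07]
```

Emit:
servo_tool --pt "1 0.3 0.3 0.05 -2" --pt "1 0.7 0.7 0.05 -4.5" --pt "1 1.1 1 0.05 -7" --pt "1 1.1 1 0.05 -7" --pt "1 1.9 0.8 0.05 -7" --pt "1 2.7 0.7 0.05 -7" --pt "1 3.4 0.55 0.05 -7" --pt "1 4.2 0.4 0.05 -7" --pt "1 4.9 0.25 0.05 -7" --pt "1 5.3 0.17 0.05 -7" --pt "1 5.3 0.17 0.05 -7"

```text
time_s: 24.6
ee_pos: [0.5546, 0.1003, 0.2171]
eef_rot: [-3.096, -0.403, -0.177]
force: [-22.8, 8.2, 5.3]
grip_width: 0.045
grip_force: 22.1
```

```bash
python3 - <<'E'
from h import *
o=ctrl.get_obs();t=tip(o);print(t.round(4),np.degrees(o['eef_rot']).round(2),o['grip_width'],o['grip_force'],o['force'].round(1))
a=ctrl.camera('top')['image'][90:200,195:295][:,:,::-1];b=ctrl.camera('wrist')['image'][:,:,::-1][:300,130:430]
a=cv2.resize(a,(500,550),interpolation=cv2.INTER_CUBIC);b=cv2.resize(b,(300,300));b=cv2.copyMakeBorder(b,0,250,0,0,cv2.BORDER_CONSTANT)
cv2.imwrite('pics/c5.png',np.hstack([a,b]))
E
```

```text
[0.633  0.0955 0.0342] [-177.4   -23.11  -10.12] 0.04500159662246483 22.131941612133232 [-22.8   8.2   5.3]
```

View pics/c5.png

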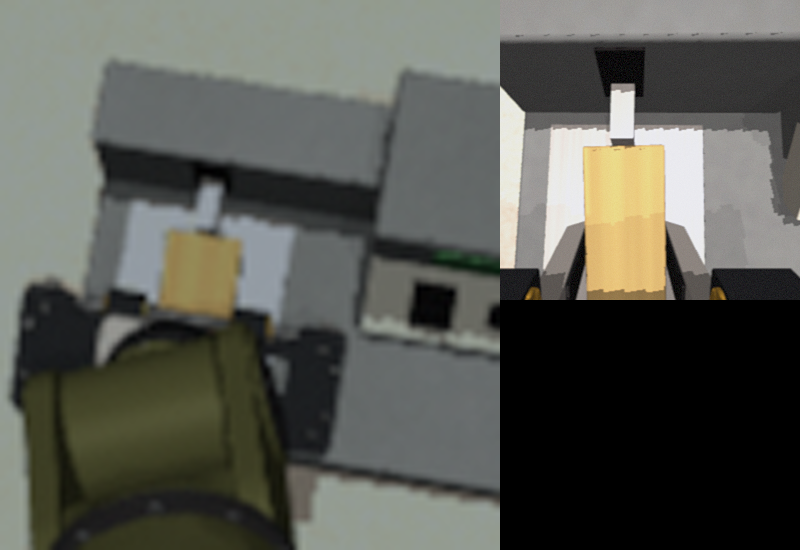

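The foot's toe is hidden under the strip, whose front edge reaches the bracket at about crop (622,145), with 23 N on the tool. So the strip dropped onto the toe rather than passing beneath it. I back off clear of the toe, release it flat, and measure.

Emit:
servo_tool --pt "1 -0.8 0.15 0.05 0" --pt "1 -1.8 0.35 0.05 0" --pt "1 -2.7 0.55 0.05 0" --pt "1 -3.6 0.7 0.05 0" --pt "1 -4.5 0.9 0.1 0" --pt "1 -4.5 0.9 0.1 0"

```text
time_s: 25.45
ee_pos: [0.511, 0.1085, 0.2199]
eef_rot: [-3.094, -0.412, -0.178]
force: [-0.5, -0.2, -1.2]
grip_width: 0.0445
grip_force: 20.0
```

```bash
cat >> h.py <<'E'
w2g=lambda p:R.from_euler('z',-YG).apply(np.array(p)-TG)*1e3
def edges(vs,z):
    o=ctrl.get_obs();c=ctrl.camera('wrist');T=wT(o,c);im=c['image'];hsv=cv2.cvtColor(im,cv2.COLOR_RGB2HSV);m=cv2.inRange(hsv,(12,60,60),(32,255,255))
    n,l,st,_=cv2.connectedComponentsWithStats(m);i=1+np.argmax(st[1:,4]);print('box',st[i])
    for v in range(st[i][1],st[i][1]+st[i][3],vs):
        x=np.where(l[v]==i)[0];a,b=w2g(onz(c,x[0],v,z,T)),w2g(onz(c,x[-1]+1,v,z,T))
        print(v,x[0],x[-1],'gaps',[(int(q),int(x[j+1])) for j,q in enumerate(x[:-1]) if x[j+1]-q>2],a[:2].round(1),b[:2].round(1),'w',np.linalg.norm(a-b).round(1))
    print('tip',w2g(tip(o)).round(1),np.degrees(o['eef_rot']).round(1),o['grip_width'],o['force'].round(1))
    return c,T
E
python3 -c "
from h import *
edges(12,.038)"
```

```text
box [  213   145    84   157 12678]
145 239 293 gaps [] [-42.6 119.9] [-41.8  84.4] w 35.5
157 213 294 gaps [] [-51.  136.4] [-49.8  83.7] w 52.8
169 214 294 gaps [] [-59.  135.3] [-57.6  83.5] w 51.8
181 214 294 gaps [] [-66.8 134.9] [-65.4  83.4] w 51.5
193 214 294 gaps [] [-74.5 134.4] [-73.   83.3] w 51.2
205 215 294 gaps [] [-82.2 133.4] [-80.6  83.1] w 50.3
217 215 294 gaps [] [-89.7 133. ] [-88.1  83. ] w 50.0
229 214 296 gaps [] [-97.2 133.2] [-95.4  81.6] w 51.6
241 215 295 gaps [] [-104.6  132.1] [-102.8   82.1] w 50.0
253 215 296 gaps [] [-111.9  131.7] [-110.    81.4] w 50.3
265 215 295 gaps [] [-119.1  131.3] [-117.2   81.9] w 49.5
277 216 296 gaps [] [-126.2  130.3] [-124.2   81.2] w 49.2
289 216 296 gaps [] [-133.3  129.9] [-131.2   81.1] w 48.9
301 217 295 gaps [] [-140.3  128.9] [-138.2   81.6] w 47.4
tip [-99.7 108.4  37.7] [-177.3  -23.6  -10.2] 0.04448538376022375 [-0.5 -0.2 -1.2]
```

```bash
python3 -c "
from h import *
o=ctrl.get_obs();c=ctrl.camera('wrist');T=wT(o,c)
for v,a,b in((155,213.5,294.5),(229,214.5,295.5),(300,216.5,296)):
    A,B=onz(c,a,v,.038,T),onz(c,b,v,.038,T);s=.045/np.linalg.norm(A-B);C=T[:3,3];print(w2g(C+s*((A+B)/2-C)).round(1))
print(w2g(C))"
```

```text
[-56.  108.5  64.8]
[-96.6 106.8  58.6]
[-136.1  105.1   49.3]
[-102.15955924   98.82121783  232.47106255]
```

Emit:
servo_tool --pt "1 0.3 -0.1 -0.1 0" --pt "1 0.3 -0.1 -0.1 0" --pt "0.45 0.3 -0.1 -0.1 0" --pt "0.4 0.3 -0.1 -0.1 0" --pt "0.4 0.3 -0.1 -0.1 0" --pt "0.4 0.3 -0.1 -0.1 0"

```text
time_s: 26.3
ee_pos: [0.5145, 0.1074, 0.2188]
eef_rot: [-3.094, -0.412, -0.178]
force: [0.2, 0.1, 0.0]
grip_width: 0.0562
grip_force: 0.0
```

```bash
python3 -c "
from h import *
edges(16,.038)"
```

```text
box [  217   150    78   152 11410]
150 262 291 gaps [(262, 284)] [-42.4 104.4] [-41.9  85.3] w 19.1
166 217 293 gaps [] [-53.6 132.8] [-52.4  83.8] w 49.0
182 217 293 gaps [] [-64.  132.2] [-62.7  83.6] w 48.6
198 218 293 gaps [] [-74.2 131.1] [-72.8  83.5] w 47.6
214 218 293 gaps [] [-84.3 130.5] [-82.8  83.3] w 47.3
230 219 293 gaps [] [-94.2 129.4] [-92.6  83.1] w 46.3
246 219 293 gaps [] [-103.9  128.8] [-102.3   82.9] w 45.9
262 220 293 gaps [] [-113.5  127.7] [-111.8   82.8] w 45.0
278 219 294 gaps [] [-123.   127.8] [-121.1   82. ] w 45.8
294 219 294 gaps [] [-132.4  127.3] [-130.4   81.9] w 45.5
tip [-96.1 107.9  36.6] [-177.3  -23.6  -10.2] 0.05618643967593253 [0.2 0.1 0. ]
```

```bash
python3 -c "
from h import *
o=ctrl.get_obs();c=ctrl.camera('wrist');T=wT(o,c)
for v,a,b in((152,217,293.5),(166,217,294),(230,219,294),(294,219,294.5)):
    A,B=onz(c,a,v,.038,T),onz(c,b,v,.038,T);s=.045/np.linalg.norm(A-B);C=T[:3,3];print(w2g(C+s*((A+B)/2-C)).round(1))
cv2.imwrite('pics/c6.png',cv2.resize(c['image'][60:330,170:370],None,fx=2.2,fy=2.2,interpolation=cv2.INTER_CUBIC)[:,:,::-1])
"
```

```text
[-48.4 107.9  53.9]
[-56.8 107.5  53.8]
[-93.5 106.   43.3]
[-131.2  104.7   38.9]
```

View pics/c6.png

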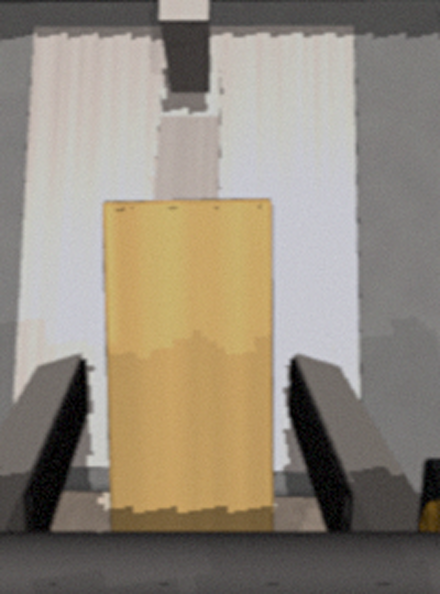

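The toe (columns 155–220 in the crop) runs under the strip's front edge, so the strip's front still rests on the toe tip. Laterally it is centred. I pull it back about 9 mm more and release.

Emit:
servo_tool --pt "1 0 0 0 0" --pt "1 0 0 0 0" --pt "1 0 0 0 0" --pt "1 -0.3 0.05 0 0" --pt "1 -0.6 0.12 0 0" --pt "1 -0.9 0.18 0 0" --pt "1 -0.9 0.18 0 0" --pt "0.45 -0.9 0.18 0 0" --pt "0.4 -0.9 0.18 0 0" --pt "0.4 -0.9 0.18 0 0" --pt "0.4 -0.9 0.18 0 0" --squeeze 12

```text
time_s: 27.78
ee_pos: [0.5055, 0.1092, 0.2187]
eef_rot: [-3.094, -0.412, -0.178]
force: [-0.1, -0.0, -0.1]
grip_width: 0.0565
grip_force: 0.0
```

```bash
python3 -c "
from h import *
edges(20,.038)"
```

```text
box [  218   153    76   149 10680]
153 266 287 gaps [(266, 286)] [-53.5 101.7] [-53.1  87.7] w 14.0
173 221 290 gaps [] [-67.3 130. ] [-66.1  85.6] w 44.4
193 220 290 gaps [] [-80.1 129.9] [-78.8  85.4] w 44.6
213 220 291 gaps [] [-92.8 129.3] [-91.3  84.5] w 44.8
233 220 291 gaps [] [-105.1  128.6] [-103.6   84.3] w 44.4
253 220 291 gaps [] [-117.3  128. ] [-115.6   84.1] w 43.9
273 219 292 gaps [] [-129.2  128. ] [-127.4   83.2] w 44.7
293 219 293 gaps [] [-140.9  127.3] [-139.    82.5] w 44.9
tip [-105.2  107.9   36.6] [-177.3  -23.6  -10.2] 0.056506217547896684 [-0.1 -0.  -0.1]
```

Emit:
servo_tool --pt "0.4 -0.8 0.16 0 0" --pt "0.4 -1.6 0.33 0 0" --pt "0.4 -2.45 0.49 -0.1 0" --pt "1 -2.45 0.49 -0.1 0" --pt "1 -2.45 0.49 -0.1 0" --pt "1 -2.45 0.49 -0.1 0" --pt "1 -1.5 0.3 -0.1 0" --pt "1 -0.7 0.14 -0.1 0" --pt "1 -0.7 0.14 -0.1 0" --squeeze 20

```text
time_s: 28.95
ee_pos: [0.4992, 0.1104, 0.2178]
eef_rot: [-3.094, -0.412, -0.179]
force: [1.2, -0.4, 1.8]
grip_width: 0.0444
grip_force: 20.0
```

```bash
python3 -c "
from h import *
edges(12,.038)"
```

```text
box [  217   115    76   187 13019]
115 236 289 gaps [(239, 271)] [-35. 122.] [-34.4  87. ] w 35.0
127 223 290 gaps [(240, 270)] [-43.3 130.1] [-42.4  86.2] w 43.9
139 222 291 gaps [] [-51.4 130.3] [-50.4  85.4] w 44.9
151 222 291 gaps [] [-59.3 129.9] [-58.3  85.2] w 44.7
163 222 291 gaps [] [-67.2 129.5] [-66.1  85.1] w 44.4
175 221 291 gaps [] [-75.  129.7] [-73.9  85. ] w 44.8
187 221 291 gaps [] [-82.7 129.3] [-81.5  84.8] w 44.5
199 220 291 gaps [] [-90.4 129.6] [-89.   84.7] w 44.9
211 220 291 gaps [] [-97.9 129.2] [-96.5  84.6] w 44.6
223 219 292 gaps [] [-105.3  129.4] [-103.8   83.8] w 45.6
235 219 292 gaps [] [-112.7  129. ] [-111.1   83.7] w 45.3
247 219 292 gaps [] [-120.   128.6] [-118.3   83.6] w 45.1
259 217 292 gaps [] [-127.2  129.5] [-125.4   83.4] w 46.1
271 217 292 gaps [] [-134.3  129.1] [-132.5   83.3] w 45.8
283 217 292 gaps [] [-141.3  128.7] [-139.4   83.2] w 45.5
295 217 292 gaps [] [-148.3  128.3] [-146.3   83.1] w 45.3
tip [-111.5  107.9   35.7] [-177.3  -23.6  -10.2] 0.04442111650417525 [ 1.2 -0.4  1.8]
```

The toe now sits over the strip: the gap at columns 239–271 lies within the strip's 223–290. It is centred, so I slide it in.

Emit:
servo_tool --pt "1 0.8 -0.16 0 0" --pt "1 1.6 -0.31 0 0" --pt "1 2.4 -0.47 0 0" --pt "1 3.2 -0.62 0 -0.3" --pt "1 4 -0.78 0 -0.6" --pt "1 4.8 -0.93 0 -0.8" --pt "1 5.4 -1.05 0 -0.8" --pt "1 5.4 -1.05 0 -0.8"

```text
time_s: 30.0
ee_pos: [0.5529, 0.0999, 0.2178]
eef_rot: [-3.094, -0.412, -0.193]
force: [1.5, -0.1, -1.4]
grip_width: 0.0444
grip_force: 20.0
```

```bash
python3 -c "
from h import *
edges(16,.038)"
```

```text
box [  217   117    77   185 10387]
117 260 289 gaps [] [ 18.8 104.3] [18.9 85. ] w 19.4
133 221 289 gaps [(233, 260)] [  7.9 129.3] [ 8.2 84.9] w 44.4
149 221 289 gaps [(235, 266)] [ -2.8 128.9] [-2.4 84.8] w 44.1
165 221 290 gaps [(235, 266)] [-13.3 128.5] [-12.8  84.2] w 44.4
181 220 290 gaps [(235, 266)] [-23.7 128.8] [-23.1  84.1] w 44.7
197 220 290 gaps [(233, 265)] [-33.9 128.4] [-33.2  84.1] w 44.3
213 220 291 gaps [(232, 265)] [-43.9 128. ] [-43.1  83.4] w 44.6
229 219 292 gaps [] [-53.8 128.2] [-52.9  82.8] w 45.5
245 218 292 gaps [] [-63.6 128.5] [-62.5  82.7] w 45.7
261 218 292 gaps [] [-73.1 128.1] [-72.   82.7] w 45.4
277 218 292 gaps [] [-82.6 127.7] [-81.4  82.7] w 45.1
293 218 292 gaps [] [-91.9 127.3] [-90.6  82.6] w 44.7
tip [-56.6 106.9  35.6] [-177.3  -23.6  -11. ] 0.04442376774166648 [ 1.5 -0.1 -1.4]
```

Emit:
servo_tool --pt "1 0.05 0.22 0 0" --pt "1 0.35 0.16 0 0" --pt "1 0.65 0.1 0 0" --pt "1 0.85 0.06 0 0" --pt "1 0.85 0.06 0 0"

```text
time_s: 30.68
ee_pos: [0.56, 0.1013, 0.217]
eef_rot: [-3.095, -0.407, -0.191]
force: [-16.3, 5.0, 5.1]
grip_width: 0.0445
grip_force: 21.0
```

Emit:
servo_tool --pt "1 0.15 -0.03 0 0" --pt "1 0.15 -0.03 0 0"

```text
time_s: 30.92
ee_pos: [0.5613, 0.1011, 0.2169]
eef_rot: [-3.095, -0.406, -0.191]
force: [-17.9, 6.1, 4.6]
grip_width: 0.0443
grip_force: 21.8
```

Emit:
servo_tool --pt "1 0.15 -0.03 0 0" --pt "1 0.15 -0.03 0 0"

```text
time_s: 31.18
ee_pos: [0.5628, 0.1008, 0.2169]
eef_rot: [-3.095, -0.406, -0.191]
force: [-17.5, 5.8, 5.0]
grip_width: 0.0444
grip_force: 22.0
```

```bash
python3 -c "
from h import *
edges(16,.038)"
```

```text
box [ 217  122   77  181 9750]
122 267 288 gaps [(267, 272), (272, 279)] [ 23.2 102.4] [23.3 88.4] w 14.0
138 220 290 gaps [(237, 264)] [ 12.3 132.2] [12.7 87. ] w 45.2
154 221 290 gaps [(241, 270)] [  1.8 131.2] [ 2.3 87. ] w 44.2
170 220 290 gaps [(240, 270)] [ -8.6 131.4] [-8.  86.9] w 44.5
186 220 290 gaps [(239, 270)] [-18.8 131. ] [-18.1  86.9] w 44.2
202 220 291 gaps [(238, 270)] [-28.8 130.6] [-28.1  86.2] w 44.5
218 219 291 gaps [(237, 269)] [-38.7 130.9] [-37.9  86.1] w 44.8
234 218 292 gaps [(237, 269)] [-48.5 131.1] [-47.5  85.5] w 45.6
250 218 293 gaps [] [-58.1 130.7] [-57.   84.8] w 45.9
266 218 292 gaps [] [-67.6 130.4] [-66.4  85.4] w 45.0
282 218 292 gaps [] [-76.9 130. ] [-75.7  85.4] w 44.7
298 218 292 gaps [] [-86.2 129.6] [-84.8  85.3] w 44.3
tip [-48.2 109.6  34.3] [-177.3  -23.3  -11. ] 0.04441167025154299 [-17.5   5.8   5. ]
```

The strip is against the stop and the pads slip at about 17 N. The foot's gap at columns 240–270 centres on the strip's 220–290. I release it and withdraw.

Emit:
servo_tool --pt "0.4 0 0 0 0" --pt "0.3 0 0 0 0" --pt "0.3 0 0 0 0" --pt "0.3 0 0 0 0" --pt "0.3 -0.5 0.1 0.8 0" --pt "0.3 -2 0.4 3 0" --pt "0.3 -4 0.8 6 0" --pt "0.3 -8 1.6 9 0" --pt "0.6 -10 2 11 0" --pt "1 -10 2 11 0" --pt "1 -10 2 11 0"

```text
time_s: 32.6
ee_pos: [0.4643, 0.12, 0.3273]
eef_rot: [-3.094, -0.411, -0.192]
force: [-0.4, 0.1, 0.5]
grip_width: 0.039
grip_force: 0.0
```

```bash
python3 -c "
from h import *
c,T=edges(8,.038)
im=c['image'].astype(int)
o=ctrl.get_obs();print(o['qpos'].round(2),o['ee_pos'])
c=ctrl.camera('top');hsv=cv2.cvtColor(c['image'],cv2.COLOR_RGB2HSV);m=cv2.inRange(hsv,(12,60,60),(32,255,255));m[:90]=0;m[200:]=0;m[:,:200]=0;m[:,300:]=0
v,u=np.where(m)
for r in range(v.min(),v.max()+1,2):
    x=u[v==r];print(r,x.min(),x.max(),len(x))
print(w2g(onz(c,u.mean(),v.mean(),.038)))
"
```

```text
box [ 100  367  353   17 4117]
367 340 441 gaps [] [-261.9   34.5] [-258.5  -54.5] w 89.1
375 106 446 gaps [] [-276.9  247.4] [-264.9  -58.4] w 306.0
383 100 452 gaps [] [-283.9  252.3] [-271.2  -63.1] w 315.7
tip [-147.6  109.4  145.2] [-177.3  -23.6  -11. ] 0.03903903800852013 [-0.4  0.1  0.5]
[ 0.19  0.18  1.88 -0.17  0.69  2.05] [0.46439796 0.11991013 0.32699626]
128 231 233 3
130 230 244 10
132 230 244 10
134 230 244 11
136 230 243 8
138 229 243 9
140 229 242 8
142 229 242 7
144 228 242 9
146 228 242 9
148 228 241 8
150 227 241 10
152 227 240 14
154 227 240 14
156 226 240 15
158 226 239 14
160 225 239 15
162 225 239 15
164 225 238 14
166 225 238 14
168 236 237 2Traceback (most recent call last):
  File "<string>", line 9, in <module>
    x=u[v==r];print(r,x.min(),x.max(),len(x))
                      ~~~~~^^
    return umr_minimum(a, axis, None, out, keepdims, initial, where)
ValueError: zero-size array to reduction operation minimum which has no identity
```

```bash
python3 -c "
from h import *
c=ctrl.camera('top');hsv=cv2.cvtColor(c['image'],cv2.COLOR_RGB2HSV);m=cv2.inRange(hsv,(12,60,60),(32,255,255));m[:90]=0;m[200:]=0;m[:,:200]=0;m[:,300:]=0
v,u=np.where(m);P=np.array([w2g(onz(c,a,b,.038))[:2] for a,b in zip(u,v)],dtype=np.float32)
r=cv2.minAreaRect(P);print(r)
L=[];Rr=[]
for k in range(132,166):
    x=u[v==k];L.append(w2g(onz(c,x.min()-.5,k,.038))[:2]);Rr.append(w2g(onz(c,x.max()+.5,k,.038))[:2])
for e in(L,Rr):
    e=np.array(e);p=np.polyfit(e[:,0],e[:,1],1);print(np.degrees(np.arctan(p[0])),np.polyval(p,-30))
# plate edges in top image rows
g=c['image'].astype(int)
for k in (140,150,160): print(k,g[k,205:262].sum(1).tolist())
"

```

```text
((-89.88095092773438, 127.94273376464844), (227.57391357421875, 94.77855682373047), 1.5688673257827759)
1.0837291253626642 131.52424975794546
1.0548055511907404 88.37854058438022
140 [433, 432, 430, 432, 433, 432, 428, 384, 312, 297, 291, 288, 287, 288, 353, 431, 447, 446, 448, 447, 446, 447, 449, 406, 343, 344, 348, 364, 399, 389, 343, 354, 390, 384, 345, 357, 354, 356, 364, 402, 447, 448, 450, 447, 450, 450, 449, 410, 330, 293, 292, 293, 294, 293, 296, 294, 293]
150 [430, 431, 429, 431, 431, 393, 299, 267, 291, 293, 294, 293, 336, 411, 450, 448, 447, 447, 449, 449, 447, 394, 324, 346, 349, 308, 246, 263, 283, 292, 301, 281, 292, 356, 358, 353, 326, 372, 447, 450, 447, 447, 447, 449, 447, 419, 342, 294, 295, 293, 290, 289, 289, 293, 297, 298, 300]
160 [429, 428, 431, 406, 338, 288, 285, 284, 283, 284, 317, 396, 447, 448, 448, 449, 450, 447, 447, 397, 339, 353, 353, 359, 361, 362, 363, 358, 357, 358, 354, 357, 357, 355, 339, 389, 450, 447, 451, 449, 450, 448, 450, 447, 394, 304, 295, 296, 293, 291, 292, 294, 296, 296, 294, 296, 296]
```

```bash
python3 -c "
from h import *
c=ctrl.camera('top');g=c['image'].astype(int)
for y in (95,103,117,125):
    out=[]
    for x in np.arange(-126,42,1.5):
        p=proj(c,g2w((x,y,38)));s=cv2.getRectSubPix(c['image'],(1,1),p)[0,0].astype(int);out.append((x,s[0]-s[2]))
    on=[x for x,d in out if d>35];print(y,on[0] if on else None,on[-1] if on else None,len(on))
print(proj(c,g2w((30,110,38))),proj(c,g2w((-120,110,30))))
col=int(round(proj(c,g2w((-120,110,30)))[0]));print(col,g[160:186,col-1].tolist())
col=int(round(proj(c,g2w((30,95,38)))[0]));print(col,g[118:140,col].tolist())
"

```

```text
95 -94.5 21.0 78
103 -94.5 22.5 46
117 -94.5 -46.5 33
125 -94.5 21.0 78
(np.float64(238.4431342172601), np.float64(126.95983792963983)) (np.float64(229.2117230225811), np.float64(175.42825226039142))
229 [[143, 133, 83], [143, 134, 83], [142, 133, 84], [143, 134, 84], [143, 135, 85], [143, 135, 85], [125, 115, 73], [113, 111, 104], [132, 139, 145], [142, 150, 157], [142, 150, 156], [141, 150, 155], [142, 150, 155], [142, 150, 155], [121, 128, 133], [93, 97, 99], [81, 84, 84], [52, 55, 56], [31, 32, 29], [61, 59, 50], [66, 62, 52], [60, 54, 40], [50, 45, 32], [26, 26, 25], [36, 37, 27], [41, 41, 24]]
243 [[101, 105, 105], [101, 105, 105], [100, 104, 105], [101, 105, 105], [85, 89, 88], [50, 53, 52], [28, 30, 29], [28, 29, 30], [27, 28, 29], [27, 29, 29], [28, 29, 30], [37, 36, 31], [75, 64, 42], [93, 79, 48], [92, 78, 48], [120, 109, 67], [143, 131, 81], [142, 131, 85], [139, 126, 82], [134, 120, 76], [126, 113, 73], [128, 120, 90]]
```

The strip's rear edge is 30 mm behind the gauge front, as it should be, and the strip is centred on the plate, so it is seated. The long key is next.

```bash
cat > k.py <<'E'
from h import *
o=ctrl.get_obs();t=tip(o);c=np.array([-25.5,-86,67])+np.array([.788,0,.616])*-6
n=np.array([-.616,0,.788])
print('tipg',w2g(t).round(1),np.degrees(o['eef_rot']).round(2),'Fn',(o['force']@N).round(1),o['force'].round(1),o['qpos'].round(2))
print('depth',-(w2g(t)-c)@n)
for d in(30,-1,-2.5):print(d,((g2w(c+n*d)-t)*100).round(2))
E
python3 k.py
```

```text
tipg [-147.7  109.2  144.6] [-177.31  -23.51  -11.02] Fn 0.4 [0.1 0.3 0.5] [ 0.19  0.18  1.88 -0.17  0.69  2.05]
depth -136.47622132298332
30 [  5.92 -21.07  -5.77]
-1 [  7.8  -21.44  -8.21]
-2.5 [  7.89 -21.46  -8.33]
```

Emit:
servo_tool --pt "1 0.5 -4 0 0" --pt "1 1 -8 0 0" --pt "1 1.5 -12 0 0" --pt "1 2 -16 0 0" --pt "1 2.5 -19 0 0" --pt "1 3 -21 -1 0" --pt "1 4.5 -21.1 -3.5 0" --pt "1 5.9 -21.1 -5.8 0" --pt "1 5.9 -21.1 -5.8 0"

```text
time_s: 33.92
ee_pos: [0.5231, -0.091, 0.2677]
eef_rot: [-3.094, -0.408, -0.192]
force: [-1.0, 0.3, -0.3]
grip_width: 0.0005
grip_force: 0.0
```

```bash
python3 k.py; python3 -c "
from h import *
o=ctrl.get_obs();c=ctrl.camera('wrist');T=wT(o,c);c['camera_from_world']=np.linalg.inv(T)
print(proj(c,g2w((-25.5,-85,67))))
g=cv2.cvtColor(c['image'],cv2.COLOR_RGB2HSV)[:,:,2];n,l,st,ce=cv2.connectedComponentsWithStats((g<35).astype(np.uint8))
for s,q in zip(st[1:],ce[1:]):
    if 200<s[4]<6000: print(s,q.round(1))
"
```

```text
tipg [-49.6 -86.2  85.3] [-177.26  -23.36  -11.02] Fn 0.4 [-1.   0.3 -0.3] [-0.25  0.37  1.79  0.13  0.58  1.41]
depth -29.258709934588687
30 [ 0.09 -0.    0.17]
-1 [ 1.97 -0.37 -2.27]
-2.5 [ 2.06 -0.39 -2.39]
(np.float64(253.90467080362868), np.float64(199.3412557686669))
[ 314  181   43   41 1356] [335.  201.1]
[ 156  184   42   35 1278] [177.1 200.8]
[ 225  192   61   20 1215] [255.1 201.5]
[ 152  269   96   39 1782] [204.5 289. ]
[ 263  269   96   39 1814] [306.8 288.9]
```

The long key shows at (255,201.5) against a prediction of (254,199). I press it.

Emit:
servo_tool --pt "1 0.9 -0.2 -1.1 0" --pt "1 1.5 -0.3 -1.75 0" --pt "1 1.75 -0.35 -2.05 0" --pt "1 1.9 -0.38 -2.25 0" --pt "1 2 -0.4 -2.4 0" --pt "1 2 -0.4 -2.4 0"

```text
time_s: 34.72
ee_pos: [0.5429, -0.0949, 0.2459]
eef_rot: [-3.094, -0.412, -0.192]
force: [-3.3, -0.1, 2.6]
grip_width: 0.0003
grip_force: 1.9
```

```bash
python3 k.py
```

```text
tipg [-28.7 -86.1  63.8] [-177.28  -23.59  -11.01] Fn 4.0 [-3.3 -0.1  2.6] [-0.25  0.44  1.75  0.14  0.55  1.4 ]
depth 0.601479118293428
30 [-1.96  0.4   2.32]
-1 [-0.09  0.03 -0.12]
-2.5 [ 0.    0.01 -0.24]
```

Emit:
servo_tool --pt "1 0.06 -0.01 -0.08 0" --pt "1 0.09 -0.02 -0.14 0" --pt "1 0.09 -0.02 -0.14 0"

```text
time_s: 35.1
ee_pos: [0.5436, -0.095, 0.2451]
eef_rot: [-3.094, -0.412, -0.192]
force: [-13.9, 2.5, 15.2]
grip_width: 0.0006
grip_force: 9.3
```

Emit:
servo_tool --pt "1 0.05 -0.01 -0.07 0" --pt "1 0.05 -0.01 -0.07 0"

```text
time_s: 35.35
ee_pos: [0.544, -0.0951, 0.2448]
eef_rot: [-3.094, -0.411, -0.192]
force: [-19.6, 3.0, 20.1]
grip_width: 0.0007
grip_force: 13.7
```

```bash
python3 k.py
```

```text
tipg [-27.6 -86.1  62.6] [-177.27  -23.57  -10.99] Fn 28.0 [-19.6   3.   20.1] [-0.25  0.44  1.75  0.14  0.54  1.4 ]
depth 2.1192267555607582
30 [-2.06  0.42  2.43]
-1 [-0.19  0.05 -0.01]
-2.5 [-0.1   0.03 -0.13]
```

Spring behaviour then a hard stop at 28 N: the key is fully in. I release it and withdraw.

Emit:
servo_tool --pt "1 -0.3 0.06 0.4 0" --pt "1 -1 0.2 1.3 0" --pt "1 -2.5 0.5 3.2 0" --pt "1 -5 1 6 0" --pt "1 -9 1.8 10 0" --pt "1 -12 2.4 13 0" --pt "1 -12 2.4 13 0" --pt "1 -12 2.4 13 0"

```text
time_s: 36.35
ee_pos: [0.4245, -0.0712, 0.3733]
eef_rot: [-3.094, -0.412, -0.192]
force: [0.6, 0.5, 1.0]
grip_width: 0.0004
grip_force: 0.0
```

```bash
python3 -c "
from h import *
o=ctrl.get_obs();print(o['time_s'],o['force'].round(1))
c=ctrl.camera('top')
for y in (95,103,117,125):
    on=[x for x in np.arange(-126,42,1.5) if (lambda s:s[0]-s[2])(cv2.getRectSubPix(c['image'],(1,1),proj(c,g2w((x,y,38))))[0,0].astype(int))>35];print(y,on[0],on[-1])
print(ctrl.hand_in())"
```

```text
36.35 [0.6 0.5 1. ]
95 -94.5 22.5
103 -94.5 22.5
117 -94.5 -46.5
125 -94.5 21.0
the job is handed in; nothing more can be done
None
```

The job is handed in at 36 s of the 69 s allowed: round and square keys pressed and released, offcut slid under the foot (after it first landed on the foot's toe and had to be re-seated) until it met the back stop, centred to within about 1 mm and square to within about 1.5°, then the long key pressed and released; the final check of the bystanders' positions was not made.

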